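Rack the file and crack the drying box

TASK

The drying box on the instrument-repair bench has to be aired: first take the flat file off its lid and put it away on edge in the empty slot of the wooden rack, fully home with the handle pointing to the robot, and let go of it. Then pull the lid straight up by its bar until it breaks free of its sticky seal, without yanking it right off, and hold it level over the box about 30 mm above the rim and clear of it; finish while still holding it there. Leave everything else on the bench where it is.

Things in the scene. Friction and masses are not known exactly. Their poses are not given: they have to be found in the camera images.
- file_handle (a point): Centre of the wooden handle of the flat file lying across the box's lid. The file stands on its narrow edge, flat faces upright. Handle: bar 90 mm long (x), 18 thick (y), 24 tall (z), underside 12 mm below this point. The file's x axis runs from handle to blade tip, y across its thickness, z up. About 85 g, heavier at the blade.
- file_blade (a point): Centre of the same file's thin steel blade: 100 mm long (x), 3 thick (y), 22 tall (z); same axes. It lies 95 mm ahead of the handle's centre (+x) and 1 mm lower; the blade's lower edge is 11 mm below this point, level with the handle's underside.
- rack_slot (a point): Middle of the floor of the rack's empty slot, 22 mm above the bench. The slot runs along x (roughly away from the robot), open above and at both ends: 90 mm long (x), 7 wide (y), 23 deep; its mouth flares to 17 mm over the top 6. Seated, the blade's edge rests on this floor, about 5 mm of blade showing at each end, handle out at the -x end; it stays when let go.
- rack: Wooden file rack fixed to the bench, 90 (x) x 76 (y) x 45 mm tall; origin at the centre of its underside, axes as the slot's, which runs along its middle. Two other files are fixed in it 26 mm either side of the slot, up to 60 mm above the bench, their handles sticking out 70 mm at the +x end; the -x end (robot's side) is free.
- lid_bar (a point): Middle of the grab bar on top of the lid's centre: a flat steel bar 12 mm thick (x), 102 long (y), 16 tall (z) on two posts, its middle 34 mm above the lid's top and 46 mm above the lid's underside; the lid's z is up. Shut, it is 126 mm above the bench, straight above the box's origin. It moves with the lid, which can be pulled straight up.
- box: Grey drying box fixed to the bench, 200 (x) x 230 (y) x 80 mm tall to its rim; origin at the centre of its underside. Its loose white lid, a plate 206 x 236 x 12 mm of about 350 g, rests on the rim, top 92 mm above the bench. The sealed lid resists up to 10 to 18 N of straight upward pull within its first 5 mm of lift, then lets go with a jerk; from 18 mm only its 3 to 4 N remain.
- oil: bystander: clear oil bottle, 28 dia x 65 tall mm, loose; origin at the centre of its underside. Leave it alone.
- mouthpiece: bystander: brass mouthpiece standing on its rim, 28 dia x 60 tall mm, loose; origin at the centre of its underside. Leave it alone.
- tube: bystander: short upright brass tube, 32 dia x 55 tall mm, loose; origin at the centre of its underside. Leave it alone.
- glue: bystander: small white jar, 40 dia x 60 tall mm, loose; origin at the centre of its underside. Leave it alone.
- can: bystander: can, 60 dia x 90 tall mm, loose; origin at the centre of its underside. Leave it alone.
- tray: bystander: shallow steel tray, 80 x 120 x 25 tall mm, loose; origin at the centre of its underside. Leave it alone.
Things that resemble listed ones, but are neither listed nor needed, are in the scene too. Of the things shaped like the part that bears file_handle, the wooden one is meant.

How it is judged:
On the way, in this order (a step that is already met when the one before it is completed fails the run):
1. the file rests on edge in the rack's empty slot, let go of (x of file_blade in the frame of rack_slot between -0.022 and 0.022 m and y of file_blade in the frame of rack_slot between -0.006 and 0.006 m and z of file_blade in the frame of rack_slot below 0.0145 m and x of file_handle in the frame of rack_slot below -0.05 m and angle between the x axis of file_blade and the x axis of rack_slot, either way round below 0.1 rad and contact force between the fingers and file below 0.2 N), for 0.3 s.
2. the lid is broken free of its seal and held ajar (z of lid_bar in the frame of box between 0.144 and 0.17 m and horizontal distance between lid_bar and box below 0.025 m and angle between lid_bar's own z axis and vertical below 0.12 rad and contact force between lid and box below 0.2 N and contact force between the fingers and lid above 0.5 N), for 0.2 s.
At the end, for the whole second after the job is handed in: File let go in the slot: blade within 22 mm of its middle along it, 6 mm across, 0.1 rad, edge within 3.5 mm of the floor, handle on the robot side. Fingers hold the lid still 18 to 44 mm above the rim, within 25 mm of the box middle, tilt under 0.12 rad, clear of the box (all of step 1 and all of step 2 and linear speed of lid below 0.05 m/s); the arm keeps its last pose, push and grip.
It fails at once if the lid is yanked right off (more than 80 mm above the rim) (z of lid_bar in the frame of box above 0.206 m).
It fails at once if the lid is lifted before the file is off it and in the rack (z of lid_bar in the frame of box above 0.134 m and distance between file_blade and rack_slot above 0.06 m).
It fails at once if a bystander is pushed away (40 mm) or knocked over (distance of any of oil, mouthpiece, tube, glue, can, tray from where it was at the start of the episode above 0.04 m or angle between any of oil, mouthpiece, tube, glue, can, tray's own z axis and vertical above 0.7 rad).
It also fails if it takes over 58 s, if anything falls off the work surface, if the arm or the gripper's body presses on something with over 40 N, if the wrist force passes 120 N, or if a joint passes its speed limit or range.

ROBOT

A 6-joint arm with a two-finger parallel gripper is mounted at the origin on the work surface. World frame = base frame: x ahead of the robot, y to its left, z up, the work surface at z = 0. Lengths are in m, angles in rad, forces in N, time in s.
With the tool pointing down it reaches from about 0.25 to 0.725 m from the base axis. Payload 4 kg.
Tool frame: the origin (TCP) lies at the very end of the fingers, on their centre line; the grasp point (between the pads) lies 19 mm behind it; x points along the fingers, z is the direction in which the jaws open and shut, and the axes are right-handed (so a half turn about x gives the same grasp; the last joint's range is limited). The gripper opens to 85 mm and grips with 20 to 120 N. Pads are 22 mm wide; open, the fingers measure 114 mm over their backs; the gripper's body (76 mm by 85 mm) begins 54 mm behind the grasp point. The pads swing forward as they close: fully open they stand 13 mm farther back than shut.
Start: joints at [-1.134, 0.241, 0.005, 1.335, 0, 1.571], TCP at [0.212, -0.453, 0.231] pointing down, gripper open.
Joint ranges: [-2.72, 2.72], [-1.05, 1.87], [-1.09, 1.28], [-1.99, 2.15], [-1.42, 1.44], [-3.14, 3.14]. Speed limits (rad/s): [2.79, 2.79, 3.14, 3.14, 3.14, 3.14].

INTERFACE

Orientations are given as a unit quaternion [x, y, z, w].
In Python, from workcell import bot gives the robot as it stands.
- The arm moves only by the tool step_arm, never from a script. Its argument "series" is a list of rows, each an object of numbers: "x", "y", "z": the shift along the world's x, y, z in cm; "twist": the turn about the world's z in degrees; "jaw": the finger opening in cm, from 0 to 8.54. In form: [{"x": .., "y": .., "z": .., "twist": .., "jaw": ..}, ...]. A call has 1 to 10 rows; each row is the pose to reach, as a shift and turn from the pose measured when the call began; what a row does not reach only later rows make up. A row lasts 1/12 s, in which the tool goes at most 41.7 mm and 7.16 degrees, less where a joint would pass 70% of its speed; a pose out of reach is approached as far as the arm can. A call with a gripper value outside its range is refused whole. The fingers move at their own pace and stop on an object; the grip force is fixed at half the most. Time passes only in rows, so rows that repeat a pose let the fingers close. It gives the time, the measured TCP pose, the force and the opening at its end, in the units of the state.
- bot.get_obs(): the state, without advancing time (a new reading comes with each control period).
- bot.camera(name): name is "scene" or "top" or "wrist"; returns (picture, depth): 384x512x3 uint8, red, green, blue; 384x512 float32, m along the optical axis (not along the pixel's ray), 0 where there is no reading.
- bot.camera_info(name): a dict with "camera_matrix" (3x3 intrinsics, pixels), "R" (3x3) and "t" (3): a world point X has camera coordinates R X + t; the wrist camera has in their place "mount" (4x4, takes a point from camera to tool coordinates, whose origin is the TCP and whose axes are the tool frame's). Camera axes: x right, y down, z forward; pixel columns grow to the right and rows downward; lengths in m; the calibration is good to about 2 mm. The wrist camera is an equidistant fisheye: a pixel r from the principal point sees the ray r / f radians off the axis. A picture is of the moment at which its call begins: read the wrist's pose just before it. camera_info takes no time and is no camera call.
- bot.job_done(): hands the job in, once; it reports no verdict.
The state is a dict: "clock": time; "joint_pos": joint angles; "joint_vel": joint speeds; "tau": joint torques, N m; "eef_pos": TCP position; "tool_rot": TCP orientation; "ft_force": force on the tool from outside, world axes, zero at the start; "ft_torque": the same for the moment, N m; "grip_width": finger opening in m.
Only numpy, scipy, OpenCV 4.12 (cv2) and the standard library are available. Lean on these libraries where they do the work, as an engineer would, in place of code of your own. Each camera call takes 0.05 s, during which the arm holds its last target.

## Working session

There is one attempt and no reset: what is moved stays moved. The work goes in short steps, Python scripts to look and compute and a tool call to move; the robot and the scene stay as the last step left them, time stands still between calls to the robot, and variables do not carry over. Pictures are saved under pics/ and viewed, and the job is handed in when it is done.

Besides the shell and the picture viewer there is one more tool, called after ">>>" as name([rows], argument=value, ...), one row to a line, values as JSON. step_arm: Moves the arm, as the interface text tells. Its arguments: {"type":"object","properties":{"series":{"type":"array","items":{"type":"object","properties":{"x":{"type":"number"},"y":{"type":"number"},"z":{"type":"number"},"twist":{"type":"number"},"jaw":{"type":"number"}}}}},"required":["series"]}

```bash
mkdir -p pics; ls
python3 - <<'E'
from workcell import bot
import cv2,numpy as np
o=bot.get_obs()
for k,v in o.items(): print(k,np.round(v,4))
for n in ["scene","top"]:
    p,d=bot.camera(n); cv2.imwrite(f"pics/{n}0.png",p[:,:,::-1]); np.savez(f"{n}0.npz",p=p,d=d)
    i=bot.camera_info(n); print(n,{k:np.round(v,4).tolist() for k,v in i.items()}, (d>0).mean())
print(bot.camera_info("wrist"))
E
```

```text
pics
clock 0.0
joint_pos [-1.134   0.2414  0.0037  1.3352  0.      1.5708]
joint_vel [ 0.0016 -0.0016 -0.0006 -0.0003  0.0001  0.0003]
tau [ 1.40000e-03 -3.72323e+01  2.52405e+01  1.70000e-02  2.00000e-04
 -0.00000e+00]
eef_pos [ 0.2112 -0.4525  0.2304]
tool_rot [ 0.3802  0.5971 -0.3794  0.5958]
ft_force [-0.452   0.2107  0.2957]
ft_torque [0.0518 0.0674 0.0141]
grip_width 0.0856
scene {'camera_matrix': [[354.9496, 0.0, 256.4775], [0.0, 354.9496, 195.6666], [0.0, 0.0, 1.0]], 'R': [[0.464, 0.8857, 0.0151], [0.5857, -0.294, -0.7553], [-0.6645, 0.3593, -0.6552]], 't': [-0.2056, -0.2471, 1.4074]} 0.9958699544270834
top {'camera_matrix': [[382.4741, 0.0, 248.7971], [0.0, 382.4741, 193.7265], [0.0, 0.0, 1.0]], 'R': [[-0.0216, -0.9998, 0.0044], [-0.9919, 0.0209, -0.1256], [0.1255, -0.0071, -0.9921]], 't': [-0.045, 0.5442, 1.0219]} 0.9960530598958334
{'camera_matrix': array([[297.31863964,   0.        , 253.76174425],
       [  0.        , 297.31863964, 193.78440333],
       [  0.        ,   0.        ,   1.        ]]), 'mount': array([[-4.94088915e-04, -3.12700106e-01,  9.49851778e-01,
        -1.42918080e-01],
       [-3.89345643e-05, -9.49851887e-01, -3.12700163e-01,
         8.08365213e-02],
       [ 9.99999877e-01, -1.91483749e-04,  4.57136446e-04,
         5.14837972e-05],
       [ 0.00000000e+00,  0.00000000e+00,  0.00000000e+00,
         1.00000000e+00]])}
```

View pics/scene0.png

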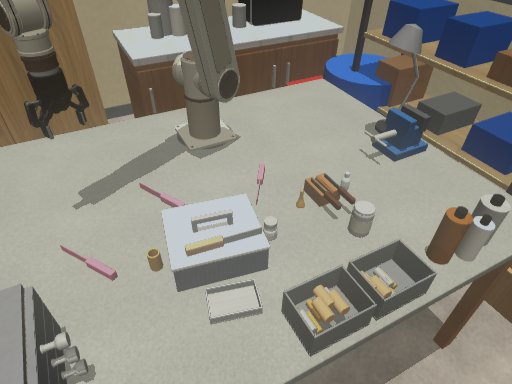

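View pics/top0.png

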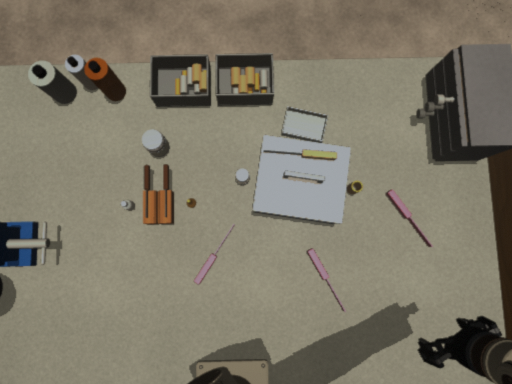

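Top view: box lid around (303,178), with the yellow-handled file at (320,155) and its blade to the left. The bar is at (303,177), and the orange rack at (157,207) has two dark handles pointing up the image. Next I'll zoom in.

```bash
cat > h.py <<'E'
import numpy as np,cv2
from workcell import bot
def info(n): return bot.camera_info(n)
def pts(n,d):
    i=info(n);K=i["camera_matrix"];v,u=np.mgrid[:384,:512]
    c=np.stack([(u-K[0,2])/K[0,0]*d,(v-K[1,2])/K[1,1]*d,d],-1)
    return (c-i["t"])@i["R"]
def onplane(n,uv,z):
    i=info(n);K=i["camera_matrix"];uv=np.atleast_2d(uv).astype(float)
    r=np.c_[(uv[:,0]-K[0,2])/K[0,0],(uv[:,1]-K[1,2])/K[1,1],np.ones(len(uv))]@i["R"]
    c=-i["R"].T@i["t"]
    return c+r*((z-c[2])/r[:,2])[:,None]
def proj(n,X):
    i=info(n);K=i["camera_matrix"];c=np.atleast_2d(X)@i["R"].T+i["t"]
    return c[:,:2]/c[:,2:]*K[0,0]+[K[0,2],K[1,2]]
E
python3 - <<'E'
from h import *
t=np.load("top0.npz");p=t["p"][:,:,::-1]
a=cv2.resize(p[100:230,115:245],(600,600),interpolation=cv2.INTER_NEAREST)
b=cv2.resize(p[100:230,240:370],(600,600),interpolation=cv2.INTER_NEAREST)
cv2.imwrite("pics/za.png",a);cv2.imwrite("pics/zb.png",b)
P=pts("top",t["d"])
for uv in [(303,178),(320,155),(280,210),(285,153),(303,177),(157,207),(150,207),(165,207),(157,215),(147,178),(167,178),(230,300),(202,150)]: print(uv,p[uv[1],uv[0],::-1],P[uv[1],uv[0]].round(4))
s=np.load("scene0.npz")["p"][:,:,::-1]
cv2.imwrite("pics/zs.png",cv2.resize(s[160:290,150:280],(600,600),interpolation=cv2.INTER_NEAREST))
cv2.imwrite("pics/zr.png",cv2.resize(s[150:250,290:390],(600,600),interpolation=cv2.INTER_NEAREST))
E
```

```text
(303, 178) [100  97  88] [ 0.5686 -0.1941  0.1271]
(320, 155) [161 164 103] [ 0.6298 -0.2422  0.1153]
(280, 210) [160 166 170] [ 0.4916 -0.1365  0.0902]
(285, 153) [79 78 74] [ 0.6422 -0.1543  0.0928]
(303, 177) [135 135 130] [ 0.5704 -0.1935  0.1315]
(157, 207) [83 54 32] [0.5127 0.1988 0.0238]
(150, 207) [157 100  53] [0.5116 0.2142 0.0393]
(165, 207) [97 78 61] [0.5088 0.1691 0.0588]
(157, 215) [84 54 32] [0.4906 0.1991 0.0217]
(147, 178) [74 46 31] [0.589  0.2188 0.057 ]
(167, 178) [63 41 28] [0.5881 0.1648 0.0561]
(230, 300) [140 135 116] [ 0.2533  0.0013 -0.001 ]
(202, 150) [141 136 117] [ 6.779e-01  7.580e-02 -6.000e-04]
```

View pics/za.png

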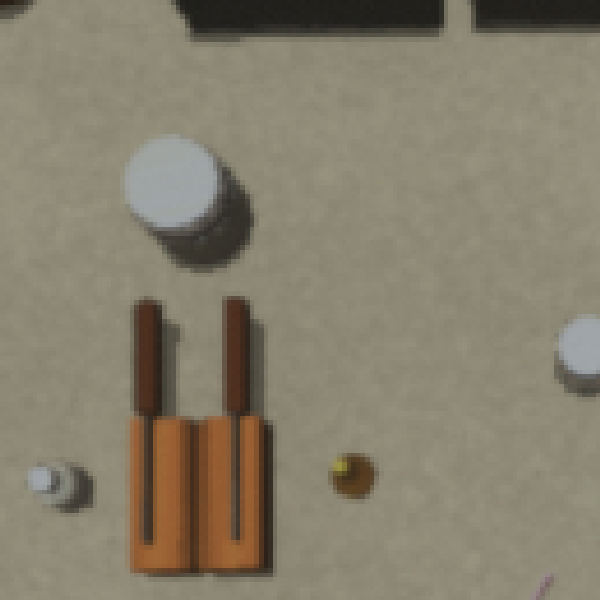

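View pics/zb.png

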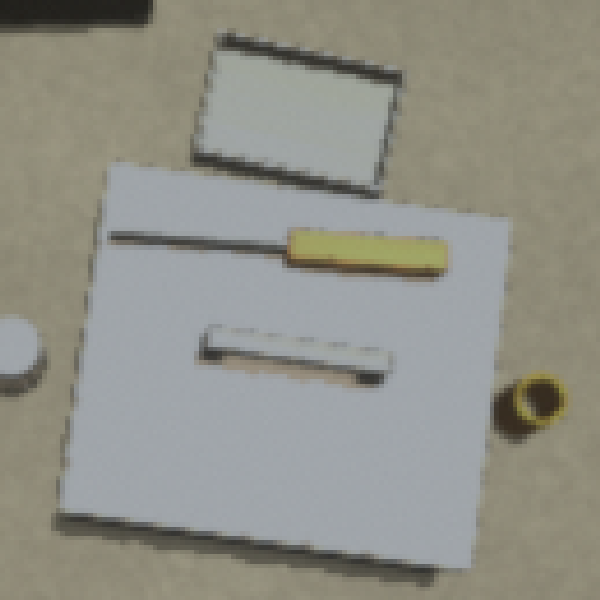

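View pics/zr.png

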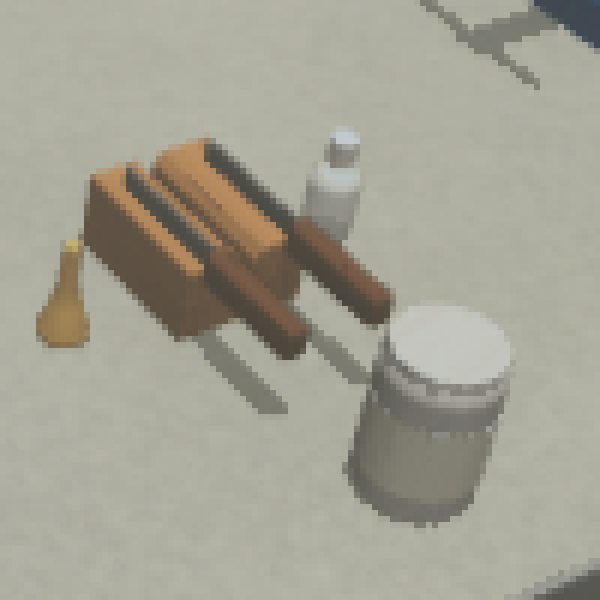

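View pics/zs.png

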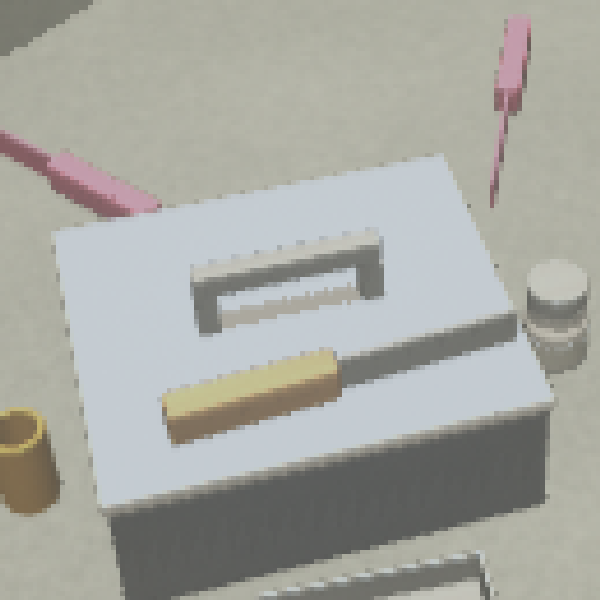

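The pictures match the task text. The file's handle points to −y and its blade to +y. The rack slot lies between the two orange halves, at about y≈0.195. Now I'll measure precisely with masks.

```bash
cat > m.py <<'E'
from h import *
t=np.load("top0.npz");s=np.load("scene0.npz")
hsvT=cv2.cvtColor(t["p"],cv2.COLOR_RGB2HSV);hsvS=cv2.cvtColor(s["p"],cv2.COLOR_RGB2HSV)
def rect(n,m,z):
    cs,_=cv2.findContours(m.astype(np.uint8),cv2.RETR_EXTERNAL,cv2.CHAIN_APPROX_NONE)
    c=max(cs,key=cv2.contourArea)[:,0]; X=onplane(n,c,z)[:,:2]
    (cx,cy),(w,h),a=cv2.minAreaRect((X*1000).astype(np.float32))
    return np.array([cx,cy]),(w,h),a,len(c)
def box(m,u0,u1,v0,v1):
    r=np.zeros_like(m);r[v0:v1,u0:u1]=1;return m&r.astype(bool)
def show(l,r): print(l,np.round(r[0],1),np.round(r[1],1),round(r[2],2))
H,S,V=[hsvT[...,i].astype(int) for i in range(3)]
print("handle",hsvT[155,315:325:3].tolist(),"lid",hsvT[210,280],"rack",hsvT[207,150],hsvT[215,157], "bar",hsvT[174:181,300].tolist())
PT=pts("top",t["d"])
# handle top yellow
m=box((H>20)&(H<40)&(S>70)&(V>130),290,350,140,170); show("handle top T",rect("top",m,.116)); print(m.sum())
Hs,Ss,Vs=[hsvS[...,i].astype(int) for i in range(3)]
print("scene handle",hsvS[243,200:212:3].tolist(),hsvS[248,200:212:3].tolist())
m=box((Hs>20)&(Hs<40)&(Ss>70)&(Vs>175),180,230,230,256); show("handle top S",rect("scene",m,.116)); print(m.sum())
# lid
m=box((V>140)&(S<25),240,360,130,225); show("lid T",rect("top",m,.092))
# rack orange
m=box((H<20)&(S>100)&(V>90),135,180,185,230); show("rack T",rect("top",m,.045)); 
# by depth
z=PT[...,2]
m=box((z>.112),290,350,140,162)|0; 
for nm,mm in [("bar",box(z>.122,280,330,165,190)),("rackh",box((z>.03),135,180,180,230))]:
    Q=PT[mm.astype(bool)];print(nm,len(Q),Q.mean(0),Q.min(0),Q.max(0))
# slot dark profile in several rows
for v in [195,200,205,210,215,220]:
    print(v,V[v,140:178].tolist())
E
python3 m.py
```

```text
handle [[31, 96, 162], [31, 95, 163], [32, 96, 165], [32, 95, 166]] lid [102  15 170] rack [ 14 169 157] [ 13 158  84] bar [[90, 6, 165], [101, 12, 169], [103, 14, 164], [60, 2, 104], [19, 37, 111], [19, 43, 141], [20, 34, 149]]
handle top T [ 633.2 -240.8] [86.1 15.1] 83.95
193
scene handle [[28, 65, 196], [27, 66, 196], [29, 64, 195], [26, 68, 196]] [[16, 68, 131], [16, 64, 123], [16, 66, 128], [16, 67, 129]]
handle top S [ 639.  -277.9] [0. 0.] 0.0
15
lid T [ 574.5 -196.9] [236.  204.2] 80.27
rack T [511.8 174.6] [35.4 90.1] 88.8
bar 220 [ 0.57030417 -0.19177922  0.15417833] [ 0.41054212 -0.24650418  0.12236456] [ 0.58686572 -0.04914746  1.08237668]
rackh 1016 [0.51896461 0.19247211 0.05327962] [ 0.41054212 -0.04914746  0.03009851] [0.58446593 0.23292384 1.08237668]
195 [141, 141, 144, 151, 150, 123, 76, 62, 131, 154, 155, 156, 154, 144, 117, 99, 69, 82, 113, 116, 140, 151, 149, 146, 134, 92, 67, 129, 154, 153, 132, 80, 45, 57, 114, 136, 140, 141]
200 [145, 143, 146, 151, 149, 122, 75, 62, 130, 155, 157, 155, 153, 143, 117, 97, 70, 82, 114, 114, 140, 150, 149, 147, 136, 91, 65, 130, 154, 153, 131, 81, 46, 55, 111, 132, 136, 139]
205 [146, 145, 146, 150, 146, 120, 77, 68, 130, 154, 157, 154, 153, 143, 117, 99, 70, 82, 114, 115, 139, 149, 148, 147, 136, 97, 68, 128, 154, 152, 131, 81, 44, 53, 119, 143, 146, 142]
210 [142, 143, 145, 149, 145, 111, 70, 65, 131, 155, 156, 155, 152, 146, 119, 102, 72, 83, 116, 120, 138, 148, 148, 150, 139, 99, 67, 128, 153, 151, 129, 79, 45, 53, 117, 140, 139, 140]
215 [147, 149, 148, 148, 144, 111, 70, 65, 131, 155, 156, 155, 151, 145, 121, 104, 72, 84, 117, 120, 137, 147, 149, 151, 139, 97, 65, 129, 152, 150, 130, 81, 47, 54, 115, 136, 136, 137]
220 [146, 146, 145, 145, 146, 150, 155, 157, 158, 158, 155, 152, 149, 137, 118, 107, 74, 84, 118, 121, 136, 145, 149, 154, 157, 157, 157, 157, 153, 150, 129, 80, 45, 54, 116, 137, 140, 141]
```

```bash
cat >> m.py <<'E'
print("-----")
i=info("top");print("cam top",-i["R"].T@i["t"]); i=info("scene");print("cam scene",-i["R"].T@i["t"])
print(S[205,138:178].tolist())
# neighbour files' dark top edges
V2=t["p"].astype(float).mean(-1)
def trough(v,a,b):
    w=V2[v,a:b];w=np.clip(w.max()-10-w,0,None);return (w*np.arange(a,b)).sum()/w.sum()
L=[];R=[];M=[]
for v in range(194,217):
    L.append(onplane("top",(trough(v,144,149),v),.060)[0]);R.append(onplane("top",(trough(v,164,168),v),.060)[0])
    M.append(v)
L=np.array(L);R=np.array(R)
for n,A in(("L",L),("R",R)):
    f=np.polyfit(A[:,0],A[:,1],1);print(n,"y at .51:",np.polyval(f,.51),"yaw",np.degrees(np.arctan(f[0])))
print("slot mid y",.5*(L[:,1].mean()+R[:,1].mean()), "sep",L[:,1].mean()-R[:,1].mean())
for v in (190,205,220):
  print("mouth edges z.045",onplane("top",[(153.7,v),(160.2,v),(142.7,v),(170.6,v)],.045)[:,1].round(4))
# rack ends column 150,164
for c in (150,162): 
    print([ (v,int(V[v,c]),int(S[v,c])) for v in list(range(185,196))+list(range(216,230))])
# handle mask loose & blade
for thr in (45,60,75,90):
    m=box((H>15)&(H<40)&(S>thr)&(V>120),290,350,140,170); show(f"handle {thr}",rect("top",m,.116))
for thr in (40,50):
    m=box((Hs>19)&(Hs<40)&(Ss>thr)&(Vs>165),180,230,230,256); show("handle S",rect("scene",m,.116)); print(m.sum())
# blade top edge z=.114
B=[]
for u in range(268,300,2):
    w=V2[145:160,u];w=np.clip(np.median(w)-15-w,0,None);B.append(onplane("top",(u,145+(w*np.arange(15)).sum()/w.sum()),.114)[0])
B=np.array(B);f=np.polyfit(B[:,1],B[:,0],1);print("blade x=",f,"res",(B[:,0]-np.polyval(f,B[:,1])).round(4)); print("row153",V[150:156,258:300].min(0).tolist())
# bar by depth
z=PT[...,2]; m=box((z>.120)&(z<.15),280,330,165,190); Q=PT[m]; 
print("bar depth median z",np.median(Q[:,2]),len(Q)); show("bar",rect("top",m,.134))
E
python3 m.py|sed -n '/-----/,$p'
```

```text
-----
cam top [ 0.41054212 -0.04914746  1.08237668]
cam scene [ 1.17538194 -0.39628201  0.73859771]
[44, 42, 45, 44, 72, 134, 166, 142, 96, 113, 165, 169, 169, 169, 170, 169, 168, 162, 153, 159, 170, 166, 169, 169, 172, 170, 154, 95, 83, 163, 169, 171, 171, 154, 122, 82, 49, 43, 42, 45]
L y at .51: 0.2183581665449841 yaw 0.373417978218879
R y at .51: 0.16675022228772474 yaw 0.5931993065779035
slot mid y 0.1925923504926273 sep 0.05159933794852703
mouth edges z.045 [0.2032 0.1855 0.2332 0.157 ]
mouth edges z.045 [0.2028 0.1851 0.2327 0.1569]
mouth edges z.045 [0.2024 0.1848 0.2322 0.1567]
[(185, 70, 51), (186, 71, 50), (187, 71, 50), (188, 73, 52), (189, 77, 63), (190, 112, 121), (191, 147, 158), (192, 157, 166), (193, 157, 167), (194, 157, 169), (195, 155, 169), (216, 155, 169), (217, 156, 170), (218, 157, 169), (219, 156, 170), (220, 155, 169), (221, 157, 171), (222, 150, 170), (223, 101, 151), (224, 84, 79), (225, 130, 45), (226, 144, 44), (227, 140, 44), (228, 141, 43), (229, 140, 46)]
[(185, 135, 47), (186, 132, 46), (187, 133, 46), (188, 136, 47), (189, 138, 52), (190, 147, 130),
[... 317 characters left out ...]
andle 45 [ 633.9 -239.7] [88.5 16.7] 83.95
handle 60 [ 633.3 -239.8] [88.2 15.6] 83.95
handle 75 [ 632.8 -239.7] [88.2 14.8] 84.32
handle 90 [ 632.4 -238.4] [85.5 13.9] 84.92
handle S [ 635.3 -240.8] [87.1 16. ] 84.09
199
handle S [ 635.5 -240.8] [87.1 15.5] 84.07
185
blade x= [0.10586861 0.65476224] res [ 0.0001 -0.     -0.0002  0.0002 -0.0002 -0.0002  0.0001 -0.     -0.0001
  0.0002  0.0001 -0.0001  0.0001  0.0001  0.     -0.0003]
row153 [142, 124, 110, 133, 156, 119, 77, 67, 66, 68, 67, 71, 73, 78, 78, 79, 80, 73, 68, 67, 68, 67, 68, 72, 73, 75, 78, 79, 76, 73, 70, 70, 68, 68, 69, 68, 70, 74, 81, 78, 75, 70]
bar depth median z 0.1332259967651395 219
bar [ 573.5 -195.2] [101.6  14.1] 80.54
```

```bash
cat >> h.py <<'E'
from scipy.spatial.transform import Rotation as Ro
def st():
    o=bot.get_obs();M=Ro.from_quat(o["tool_rot"]).as_matrix()
    print("t",round(o["clock"],2),"tcp",np.round(o["eef_pos"],4),"xax",M[:,0].round(3),"jawang",np.degrees(np.arctan2(M[1,2],M[0,2])).round(2),"w",round(o["grip_width"],4),"q6",np.round(o["joint_pos"],2),"F",np.round(o["ft_force"],1),"T",np.round(o["ft_torque"],2));return o
E
python3 -c "
from h import *
st()
i=bot.get_obs()
a=np.radians(83.95);g=np.array([.6340,-.2403])+.028*np.array([np.cos(a),np.sin(a)]);print('grasp',g,g-i['eef_pos'][:2])"
```

```text
t 0.1 tcp [ 0.2113 -0.4525  0.2305] xax [-0.001  0.002 -1.   ] jawang -64.97 w 0.0858 q6 [-1.13  0.24  0.    1.34  0.    1.57] F [0.2 0.3 0.2] T [ 0.02 -0.01 -0.04]
grasp [ 0.6369511  -0.21245595] [0.42566319 0.24008483]
```

>>> step_arm([
  {"x":3,"y":1.5,"z":0,"twist":7,"jaw":5},
  {"x":6,"y":3,"z":0,"twist":10,"jaw":5},
  {"x":9,"y":5,"z":0,"twist":10,"jaw":5},
  {"x":12,"y":7,"z":0,"twist":10,"jaw":5},
])

```text
clock: 0.43
eef_pos: [0.332, -0.3817, 0.2299]
tool_rot: [0.327, 0.628, -0.326, 0.626]
ft_force: [0.1, -1.6, -0.9]
grip_width: 0.0498
```

```bash
python3 -c "
from h import *
st()"
```

```text
t 0.43 tcp [ 0.332  -0.3817  0.2299] xax [-0.002  0.002 -1.   ] jawang -55.05 w 0.0498 q6 [-0.86  0.26  0.02  1.34  0.    1.68] F [ 0.1 -1.6 -0.9] T [-0.06 -0.05 -0.04]
```

>>> step_arm([
  {"x":3,"y":1.7,"z":0,"twist":7,"jaw":5},
  {"x":6,"y":3.4,"z":0,"twist":14,"jaw":5},
  {"x":9,"y":5.1,"z":0,"twist":21,"jaw":5},
  {"x":12,"y":6.8,"z":0,"twist":28,"jaw":5},
  {"x":15,"y":8.5,"z":0,"twist":35,"jaw":5},
  {"x":18,"y":10,"z":0,"twist":42,"jaw":5},
  {"x":21,"y":11.7,"z":0,"twist":49,"jaw":5},
  {"x":24,"y":13.4,"z":0,"twist":56,"jaw":5},
  {"x":27,"y":15,"z":0,"twist":63,"jaw":5},
  {"x":30.5,"y":16.9,"z":0,"twist":70,"jaw":5},
])

```text
clock: 1.27
eef_pos: [0.6374, -0.2121, 0.2295]
tool_rot: [-0.094, 0.702, 0.094, 0.699]
ft_force: [0.7, -1.2, 0.8]
grip_width: 0.05
```

>>> step_arm([
  {"twist":7,"jaw":5},
  {"twist":14,"jaw":5},
  {"twist":21,"jaw":5},
  {"twist":28,"jaw":5},
  {"twist":35,"jaw":5},
  {"twist":42,"jaw":5},
  {"twist":49,"jaw":5},
  {"twist":56,"jaw":5},
  {"twist":63,"jaw":5},
  {"twist":70,"jaw":5},
])

```text
$.series[0]: bad value
```

>>> step_arm([
  {"twist":7,"jaw":5},
  {"twist":14,"jaw":5},
  {"twist":21,"jaw":5},
  {"twist":28,"jaw":5},
  {"twist":35,"jaw":5},
  {"twist":42,"jaw":5},
  {"twist":49,"jaw":5},
  {"twist":56,"jaw":5},
  {"twist":63,"jaw":5},
  {"twist":70,"jaw":5},
])

```text
$.series[0]: bad value
```

```bash
python3 -c "
from h import *
st()"
```

```text
t 1.27 tcp [ 0.6374 -0.2121  0.2295] xax [-0.004 -0.001 -1.   ] jawang 15.25 w 0.05 q6 [-0.32  0.61  0.56  1.53 -0.    0.98] F [ 0.7 -1.2  0.8] T [-0.06 -0.08  0.04]
```

>>> step_arm([
  {"x":0,"y":0,"z":0,"twist":7,"jaw":5},
  {"x":0,"y":0,"z":0,"twist":14,"jaw":5},
  {"x":0,"y":0,"z":0,"twist":21,"jaw":5},
  {"x":0,"y":0,"z":0,"twist":28,"jaw":5},
  {"x":0,"y":0,"z":0,"twist":35,"jaw":5},
  {"x":0,"y":0,"z":0,"twist":42,"jaw":5},
  {"x":0,"y":0,"z":0,"twist":49,"jaw":5},
  {"x":0,"y":0,"z":0,"twist":56,"jaw":5},
  {"x":0,"y":0,"z":0,"twist":63,"jaw":5},
  {"x":0,"y":0,"z":0,"twist":70,"jaw":5},
])

```text
clock: 2.1
eef_pos: [0.6371, -0.212, 0.2286]
tool_rot: [-0.481, 0.52, 0.48, 0.517]
ft_force: [0.4, 0.0, 0.0]
grip_width: 0.0497
```

>>> step_arm([
  {"x":0,"y":0,"z":0,"twist":7,"jaw":5},
  {"x":0,"y":0,"z":0,"twist":14,"jaw":5},
  {"x":0,"y":0,"z":0,"twist":21,"jaw":5},
  {"x":0,"y":0,"z":0,"twist":28,"jaw":5},
  {"x":0,"y":0,"z":0,"twist":35,"jaw":5},
  {"x":0,"y":0,"z":0,"twist":42,"jaw":5},
  {"x":0,"y":0,"z":0,"twist":49,"jaw":5},
  {"x":0,"y":0,"z":0,"twist":56,"jaw":5},
  {"x":0,"y":0,"z":0,"twist":63,"jaw":5},
  {"x":0,"y":0,"z":0,"twist":70,"jaw":5},
])

```text
clock: 2.93
eef_pos: [0.6368, -0.2119, 0.2276]
tool_rot: [0.692, -0.148, -0.691, -0.146]
ft_force: [0.1, 0.1, 0.9]
grip_width: 0.0501
```

>>> step_arm([
  {"x":0,"y":0,"z":0,"twist":7,"jaw":5},
  {"x":0,"y":0,"z":-1,"twist":14,"jaw":5},
  {"x":0,"y":0,"z":-3,"twist":18.7,"jaw":5},
  {"x":0,"y":0,"z":-5,"twist":18.7,"jaw":5},
  {"x":0,"y":0,"z":-7,"twist":18.7,"jaw":5},
  {"x":0,"y":0,"z":-7,"twist":18.7,"jaw":5},
])

```text
clock: 3.43
eef_pos: [0.6337, -0.2108, 0.1518]
tool_rot: [-0.704, 0.033, 0.709, 0.033]
ft_force: [-0.4, -0.1, -0.3]
grip_width: 0.0502
```

Run:
```python
from h import *
o=st()
p,d=bot.camera("wrist");cv2.imwrite("pics/w1.png",p[:,:,::-1]);np.savez("w1.npz",p=p,d=d,e=o["eef_pos"],q=o["tool_rot"])
```

```text
t 3.43 tcp [ 0.6337 -0.2108  0.1518] xax [-0.008  0.001 -1.   ] jawang 174.64 w 0.0502 q6 [-0.32  0.62  0.39  1.34 -0.   -1.8 ] F [-0.4 -0.1 -0.3] T [ 0.06  0.09 -0.03]
```

View pics/w1.png

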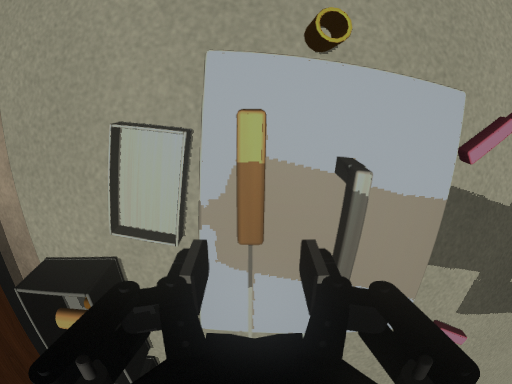

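```bash
cat >> h.py <<'E'
def wray(uv,z,e,q):
    i=info("wrist");K=i["camera_matrix"];M=i["mount"];uv=np.atleast_2d(uv).astype(float)
    a=uv-[K[0,2],K[1,2]];r=np.linalg.norm(a,axis=1);th=r/K[0,0]
    c=np.c_[a/r[:,None]*np.sin(th)[:,None],np.cos(th)]
    R=Ro.from_quat(q).as_matrix();o=R@M[:3,3]+e;w=c@M[:3,:3].T@R.T
    return o+w*((z-o[2])/w[:,2])[:,None]
E
python3 - <<'E'
from h import *
w=np.load("w1.npz");hs=cv2.cvtColor(w["p"],cv2.COLOR_RGB2HSV)
print(hs[150,250],hs[200,250],hs[180,220],hs[280,250])
m=((hs[...,0]<40)&(hs[...,1]>75)&(hs[...,2]>60));z=np.zeros_like(m);z[100:255,225:280]=1;m&=z
cs,_=cv2.findContours(m.astype(np.uint8),cv2.RETR_EXTERNAL,cv2.CHAIN_APPROX_NONE);c=max(cs,key=cv2.contourArea)[:,0]
print(c.min(0),c.max(0))
X=wray(c,.116,w["e"],w["q"])[:,:2];print(cv2.minAreaRect((X*1000).astype(np.float32)))
E
```

```text
[ 33 103 159] [ 16 139 123] [101  17 164] [25 32 95]
[237 109] [265 244]
((633.1209106445312, -240.85556030273438), (88.91300201416016, 17.470848083496094), 83.97950744628906)
```

>>> step_arm([
  {"x":0.3,"y":-0.2,"z":-1.5,"twist":-0.6,"jaw":5},
  {"x":0.3,"y":-0.2,"z":-3,"twist":-0.6,"jaw":5},
  {"x":0.3,"y":-0.2,"z":-4,"twist":-0.6,"jaw":5},
  {"x":0.3,"y":-0.2,"z":-4,"twist":-0.6,"jaw":5},
  {"x":0.3,"y":-0.2,"z":-4,"twist":-0.6,"jaw":5},
])

```text
clock: 3.9
eef_pos: [0.6376, -0.2132, 0.1146]
tool_rot: [-0.704, 0.037, 0.708, 0.037]
ft_force: [-0.7, 0.1, 0.5]
grip_width: 0.05
```

```bash
python3 -c "
from h import *
st()"
```

```text
t 3.9 tcp [ 0.6376 -0.2132  0.1146] xax [-0.005  0.    -1.   ] jawang 174.04 w 0.05 q6 [-0.32  0.65  0.34  1.26 -0.   -1.79] F [-0.7  0.1  0.5] T [0.02 0.01 0.04]
```

>>> step_arm([
  {"x":-0.1,"y":0,"z":-1,"twist":0,"jaw":5},
  {"x":-0.1,"y":0,"z":-1.8,"twist":0,"jaw":5},
  {"x":-0.1,"y":0,"z":-1.8,"twist":0,"jaw":5},
  {"x":-0.1,"y":0,"z":-1.8,"twist":0,"jaw":5},
])

```text
clock: 4.23
eef_pos: [0.636, -0.2129, 0.0959]
tool_rot: [-0.704, 0.037, 0.709, 0.037]
ft_force: [-0.8, -0.4, -0.9]
grip_width: 0.0501
```

```bash
python3 -c "
from h import *
st()"
```

```text
t 4.23 tcp [ 0.636  -0.2129  0.0959] xax [-0.007  0.001 -1.   ] jawang 174.05 w 0.0501 q6 [-0.32  0.66  0.31  1.22 -0.   -1.79] F [-0.8 -0.4 -0.9] T [ 0.02 -0.01  0.02]
```

>>> step_arm([
  {"x":0,"y":0,"z":0,"twist":0,"jaw":3},
  {"x":0,"y":0,"z":0,"twist":0,"jaw":1},
  {"x":0,"y":0,"z":0,"twist":0,"jaw":0.5},
  {"x":0,"y":0,"z":0,"twist":0,"jaw":0.5},
  {"x":0,"y":0,"z":0,"twist":0,"jaw":0.5},
  {"x":0,"y":0,"z":0,"twist":0,"jaw":0.5},
])

```text
clock: 4.73
eef_pos: [0.6364, -0.2131, 0.0965]
tool_rot: [-0.704, 0.037, 0.708, 0.037]
ft_force: [0.8, -0.4, 1.8]
grip_width: 0.017
```

```bash
python3 -c "
from h import *
st()"
```

```text
t 4.73 tcp [ 0.6364 -0.2131  0.0965] xax [-0.006  0.    -1.   ] jawang 174.04 w 0.017 q6 [-0.32  0.66  0.31  1.22 -0.   -1.79] F [ 0.8 -0.4  1.8] T [0.01 0.02 0.02]
```

>>> step_arm([
  {"x":0,"y":0,"z":0.5,"twist":0,"jaw":0.5},
  {"x":0,"y":0,"z":1.5,"twist":0,"jaw":0.5},
  {"x":0,"y":0,"z":3,"twist":0,"jaw":0.5},
  {"x":0,"y":0,"z":5,"twist":0,"jaw":0.5},
  {"x":0,"y":0,"z":7,"twist":0,"jaw":0.5},
  {"x":0,"y":0,"z":8.5,"twist":0,"jaw":0.5},
  {"x":0,"y":0,"z":9,"twist":0,"jaw":0.5},
  {"x":0,"y":0,"z":9,"twist":0,"jaw":0.5},
])

```text
clock: 5.4
eef_pos: [0.6375, -0.2134, 0.189]
tool_rot: [-0.706, 0.037, 0.707, 0.036]
ft_force: [0.6, 1.0, -1.2]
grip_width: 0.0169
```

Run:
```python
from h import *
o=st()
for n in ["wrist","scene"]:
    p,d=bot.camera(n);cv2.imwrite(f"pics/{n}2.png",p[:,:,::-1])
```

```text
t 5.4 tcp [ 0.6375 -0.2134  0.189 ] xax [-0.002 -0.001 -1.   ] jawang 174.05 w 0.0169 q6 [-0.32  0.61  0.47  1.42 -0.   -1.79] F [ 0.6  1.  -1.2] T [-0.03 -0.04  0.01]
```

View pics/wrist2.png

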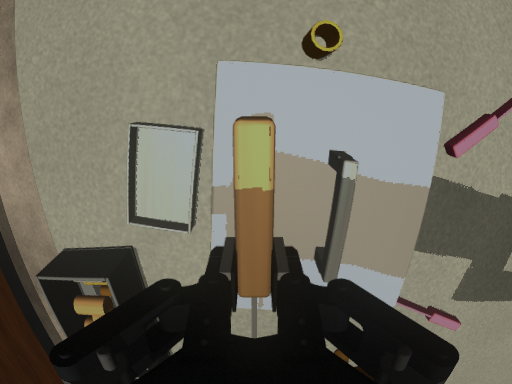

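View pics/scene2.png

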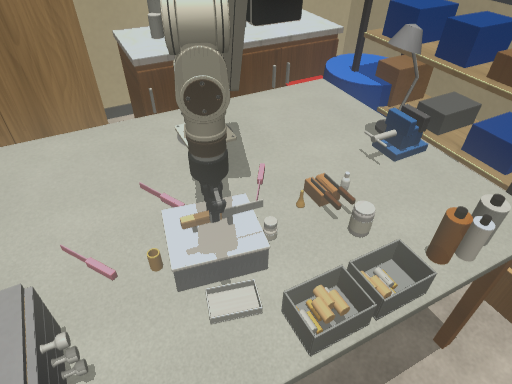

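The file is held level between the jaws, with the handle at wrist (255,205) and the blade visible in the scene view at (245,210). Next is the carry to the rack.

>>> step_arm([
  {"x":-1,"y":2,"z":0.5,"twist":-5,"jaw":0.5},
  {"x":-2.5,"y":5,"z":1,"twist":-11,"jaw":0.5},
  {"x":-4,"y":8.5,"z":1,"twist":-18,"jaw":0.5},
  {"x":-5.5,"y":12,"z":1,"twist":-25,"jaw":0.5},
  {"x":-7,"y":15,"z":1,"twist":-32,"jaw":0.5},
  {"x":-9,"y":18,"z":1,"twist":-39,"jaw":0.5},
  {"x":-11,"y":21,"z":1,"twist":-46,"jaw":0.5},
  {"x":-12.5,"y":24.5,"z":1,"twist":-53,"jaw":0.5},
  {"x":-14,"y":28,"z":1,"twist":-60,"jaw":0.5},
  {"x":-15.5,"y":31,"z":1,"twist":-67,"jaw":0.5},
])

```text
clock: 6.33
eef_pos: [0.4801, 0.0964, 0.1945]
tool_rot: [-0.568, 0.417, 0.573, 0.418]
ft_force: [1.0, 0.2, -0.4]
grip_width: 0.0166
```

```bash
python3 -c "
from h import *
st()"
```

```text
t 6.33 tcp [0.4801 0.0964 0.1945] xax [-0.005  0.006 -1.   ] jawang 107.63 w 0.0166 q6 [ 0.19  0.24 -0.09  1.24  0.01 -0.11] F [ 1.   0.2 -0.4] T [ 0.01 -0.05 -0.02]
```

>>> step_arm([
  {"x":-1,"y":3,"z":0,"twist":-6,"jaw":0.5},
  {"x":-2,"y":6,"z":0,"twist":-12,"jaw":0.5},
  {"x":-3,"y":8.5,"z":0,"twist":-17,"jaw":0.5},
  {"x":-3.5,"y":9.7,"z":-1,"twist":-17,"jaw":0.5},
  {"x":-3.5,"y":9.7,"z":-3,"twist":-17,"jaw":0.5},
  {"x":-3.5,"y":9.7,"z":-5,"twist":-17,"jaw":0.5},
  {"x":-3.5,"y":9.7,"z":-7,"twist":-17,"jaw":0.5},
  {"x":-3.5,"y":9.7,"z":-8.5,"twist":-17,"jaw":0.5},
  {"x":-3.5,"y":9.7,"z":-8.5,"twist":-17,"jaw":0.5},
  {"x":-3.5,"y":9.7,"z":-8.5,"twist":-17,"jaw":0.5},
])

```text
clock: 7.17
eef_pos: [0.4434, 0.1928, 0.1079]
tool_rot: [-0.5, 0.498, 0.506, 0.497]
ft_force: [0.4, 0.4, -0.8]
grip_width: 0.017
```

Run:
```python
from h import *
o=st()
for n in ["wrist","scene","top"]:
    p,d=bot.camera(n);cv2.imwrite(f"pics/{n}3.png",p[:,:,::-1]);np.savez(f"{n}3.npz",p=p,d=d,e=o["eef_pos"],q=o["tool_rot"])
    if n!="wrist":
        a=p[140:270,260:390] if n=="scene" else p[150:280,100:230]
        cv2.imwrite(f"pics/{n}3z.png",cv2.resize(a[:,:,::-1],(600,600),interpolation=cv2.INTER_NEAREST))
```

```text
t 7.17 tcp [0.4434 0.1928 0.1079] xax [-0.007  0.005 -1.   ] jawang 90.64 w 0.017 q6 [ 0.41  0.3  -0.25  1.02  0.01  0.39] F [ 0.4  0.4 -0.8] T [-0.05 -0.02  0.01]
```

View pics/wrist3.png

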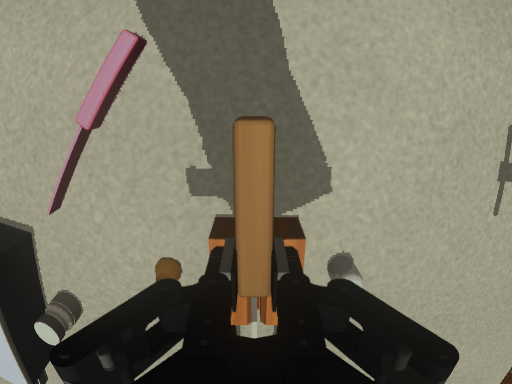

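View pics/scene3z.png

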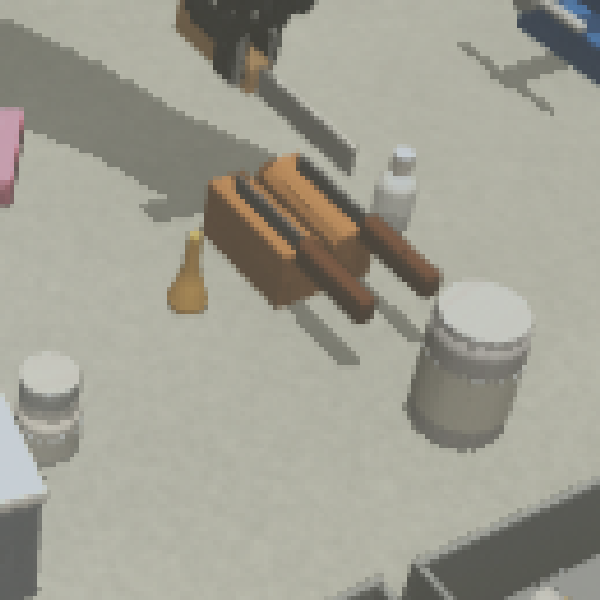

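View pics/top3z.png

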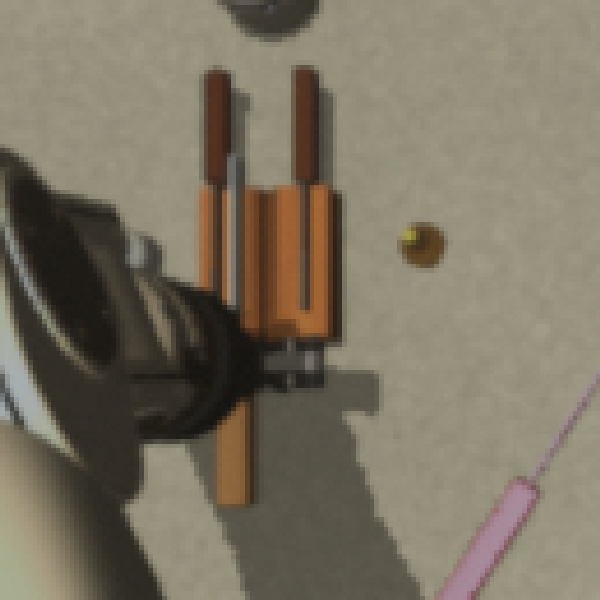

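Run:
```python
from h import *
t=np.load("top3.npz");p=t["p"].astype(int)
for v in range(181,216,4): print(v,p[v,144:158].mean(-1).astype(int).tolist())
hs=cv2.cvtColor(t["p"],cv2.COLOR_RGB2HSV)
print("S");
Y=[]
for v in range(184,214,1):
    s=hs[v,148:154,1].astype(float); w=np.clip(150-s,0,None)
    if v>191: Y.append(onplane("top",((w*np.arange(148,154)).sum()/w.sum(),v),.1254)[0])
Y=np.array(Y);f=np.polyfit(Y[:,0],Y[:,1],1);print("blade y@.51",np.polyval(f,.51),"yaw",np.degrees(np.arctan(f[0])),Y[:,:2].min(0),Y[:,:2].max(0))
print([ (v,hs[v,151].tolist()) for v in range(178,190)])
print("tip x",onplane("top",(151,183.3),.1254))
# handle rear end & axis
m=(hs[...,0]<20)&(hs[...,1]>110);z=np.zeros_like(m);z[238:262,140:160]=1;m&=z
ys,xs=np.nonzero(m);print(xs.min(),xs.max(),ys.max());
for v in (242,248,254): 
    x=xs[ys==v];print(v,onplane("top",[(x.min()-.5,v),(x.max()+.5,v)],.1274)[:,1], "rear",onplane("top",(x.mean(),ys.max()+.5),.1274)[0])
```

```text
181 [75, 54, 55, 51, 41, 37, 69, 81, 89, 123, 139, 139, 138, 139]
185 [75, 54, 55, 52, 52, 100, 104, 69, 67, 120, 137, 138, 137, 137]
189 [95, 59, 48, 45, 48, 103, 103, 67, 64, 113, 131, 134, 136, 141]
193 [103, 91, 62, 48, 95, 137, 118, 70, 65, 86, 79, 66, 49, 53]
197 [104, 91, 63, 49, 96, 137, 118, 70, 67, 87, 78, 68, 48, 55]
201 [101, 90, 62, 48, 96, 137, 118, 68, 66, 86, 80, 67, 50, 55]
205 [103, 90, 62, 52, 96, 137, 117, 69, 64, 86, 78, 66, 49, 54]
209 [101, 86, 59, 51, 97, 139, 116, 68, 65, 85, 80, 70, 49, 55]
213 [39, 44, 39, 47, 97, 138, 116, 68, 65, 85, 79, 72, 49, 57]
S
blade y@.51 0.19207540342964738 yaw 0.5391860879156197 [0.48814797 0.19183678] [0.54118887 0.19237689]
[(178, [23, 47, 87]), (179, [23, 47, 87]), (180, [23, 46, 88]), (181, [23, 46, 88]), (182, [23, 45, 91]), (183, [25, 33, 94]), (184, [26, 26, 79]), (185, [25, 21, 72]), (186, [25, 22, 70]), (187, [30, 21, 72]), (188, [21, 25, 72]), (189, [30, 18, 69])]
tip x [[0.56333813 0.19062792 0.1254    ]]
146 154 259
242 [0.20218025 0.17994045] rear [0.37335289 0.1906     0.1274    ]
248 [0.19953392 0.17980349] rear [0.37332609 0.18937145 0.1274    ]
254 [0.19935914 0.17966707] rear [0.37332609 0.18937145 0.1274    ]
```

>>> step_arm([
  {"x":0.1,"y":0.05,"z":-1.5,"twist":0,"jaw":0.5},
  {"x":0.1,"y":0.05,"z":-3,"twist":0,"jaw":0.5},
  {"x":0.1,"y":0.05,"z":-4.5,"twist":0,"jaw":0.5},
  {"x":0.1,"y":0.05,"z":-5,"twist":0,"jaw":0.5},
  {"x":0.1,"y":0.05,"z":-5,"twist":0,"jaw":0.5},
  {"x":0.1,"y":0.05,"z":-5,"twist":0,"jaw":0.5},
])

```text
clock: 7.82
eef_pos: [0.4473, 0.1944, 0.0611]
tool_rot: [-0.501, 0.495, 0.505, 0.499]
ft_force: [1.0, 0.3, -1.0]
grip_width: 0.017
```

Run:
```python
from h import *
o=st()
for n in ["scene","top"]:
    p,d=bot.camera(n);np.savez(f"{n}4.npz",p=p)
    a=p[140:270,260:390] if n=="scene" else p[150:280,100:230]
    cv2.imwrite(f"pics/{n}4z.png",cv2.resize(a[:,:,::-1],(600,600),interpolation=cv2.INTER_NEAREST))
g=p.mean(-1).astype(int)
for v in (200,208): print(g[v,140:176].tolist())
```

```text
t 7.82 tcp [0.4473 0.1944 0.0611] xax [-0.001  0.008 -1.   ] jawang 90.62 w 0.017 q6 [ 0.41  0.36 -0.31  0.9   0.01  0.39] F [ 1.   0.3 -1. ] T [-0.02  0.04 -0.04]
[142, 139, 133, 115, 103, 89, 63, 49, 90, 107, 107, 107, 107, 127, 132, 82, 44, 54, 66, 73, 93, 103, 100, 100, 97, 74, 53, 90, 105, 104, 90, 56, 34, 49, 107, 130]
[141, 142, 135, 115, 101, 86, 59, 51, 92, 106, 108, 105, 108, 127, 131, 82, 43, 55, 65, 73, 92, 100, 100, 101, 98, 82, 56, 90, 104, 103, 88, 54, 33, 45, 112, 136]
```

View pics/scene4z.png

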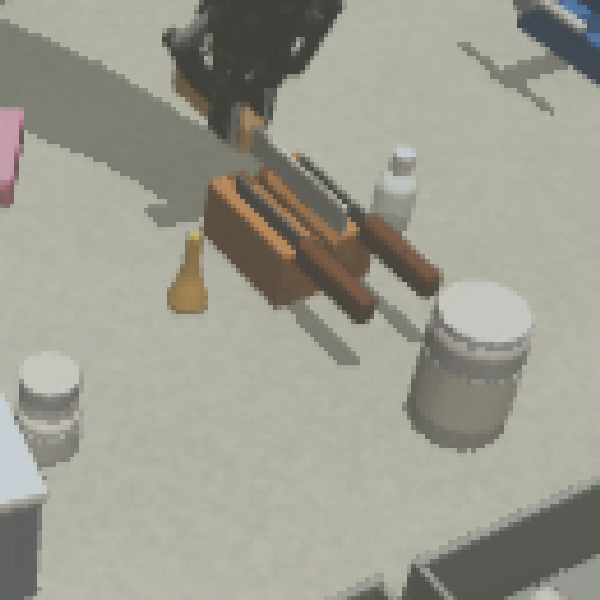

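View pics/top4z.png

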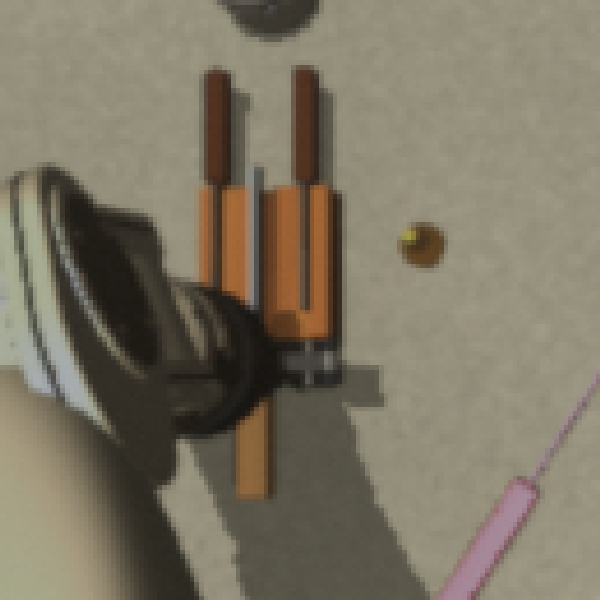

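>>> step_arm([
  {"x":-0.2,"y":-0.1,"z":0,"twist":0,"jaw":0.5},
  {"x":-0.2,"y":-0.1,"z":-0.5,"twist":0,"jaw":0.5},
  {"x":-0.2,"y":-0.1,"z":-1,"twist":0,"jaw":0.5},
  {"x":-0.2,"y":-0.1,"z":-1.3,"twist":0,"jaw":0.5},
  {"x":-0.2,"y":-0.1,"z":-1.3,"twist":0,"jaw":0.5},
])

```text
clock: 8.33
eef_pos: [0.445, 0.1932, 0.0476]
tool_rot: [-0.5, 0.496, 0.505, 0.499]
ft_force: [0.4, 1.4, -1.0]
grip_width: 0.0167
```

```bash
python3 -c "
from h import *
st()"
```

```text
t 8.33 tcp [0.445  0.1932 0.0476] xax [-0.001  0.008 -1.   ] jawang 90.62 w 0.0167 q6 [ 0.4   0.38 -0.33  0.86  0.01  0.39] F [ 0.4  1.4 -1. ] T [-0.02  0.11 -0.01]
```

>>> step_arm([
  {"x":0,"y":0,"z":-0.4,"twist":0,"jaw":0.5},
  {"x":0,"y":0,"z":-0.8,"twist":0,"jaw":0.5},
  {"x":0,"y":0,"z":-1.2,"twist":0,"jaw":0.5},
  {"x":0,"y":0,"z":-1.5,"twist":0,"jaw":0.5},
  {"x":0,"y":0,"z":-1.5,"twist":0,"jaw":0.5},
])

```text
clock: 8.75
eef_pos: [0.4448, 0.1935, 0.0319]
tool_rot: [-0.5, 0.496, 0.505, 0.499]
ft_force: [-0.9, 2.2, -2.3]
grip_width: 0.0167
```

```bash
python3 -c "
from h import *
st()"
```

```text
t 8.75 tcp [0.4448 0.1935 0.0319] xax [-0.002  0.008 -1.   ] jawang 90.64 w 0.0167 q6 [ 0.41  0.4  -0.35  0.83  0.01  0.39] F [-0.9  2.2 -2.3] T [ 0.4  -0.02  0.05]
```

>>> step_arm([
  {"x":0,"y":0,"z":-0.2,"twist":0,"jaw":0.5},
  {"x":0,"y":0,"z":-0.4,"twist":0,"jaw":0.5},
  {"x":0,"y":0,"z":-0.5,"twist":0,"jaw":0.5},
  {"x":0,"y":0,"z":-0.5,"twist":0,"jaw":0.5},
])

```text
clock: 9.08
eef_pos: [0.4447, 0.1935, 0.0267]
tool_rot: [-0.5, 0.496, 0.505, 0.499]
ft_force: [0.4, 1.2, -1.5]
grip_width: 0.0168
```

```bash
python3 -c "
from h import *
st()"
```

```text
t 9.08 tcp [0.4447 0.1935 0.0267] xax [-0.002  0.008 -1.   ] jawang 90.64 w 0.0168 q6 [ 0.41  0.4  -0.35  0.81  0.01  0.39] F [ 0.4  1.2 -1.5] T [ 0.31 -0.01  0.05]
```

>>> step_arm([
  {"x":0,"y":0,"z":-0.1,"twist":0,"jaw":0.5},
  {"x":0,"y":0,"z":-0.15,"twist":0,"jaw":0.5},
  {"x":0,"y":0,"z":-0.15,"twist":0,"jaw":0.5},
])

```text
clock: 9.33
eef_pos: [0.4448, 0.1936, 0.0262]
tool_rot: [-0.5, 0.495, 0.505, 0.499]
ft_force: [-2.1, 1.3, 6.6]
grip_width: 0.0169
```

```bash
python3 -c "
from h import *
st()"
```

```text
t 9.33 tcp [0.4448 0.1936 0.0262] xax [-0.001  0.009 -1.   ] jawang 90.64 w 0.0169 q6 [ 0.41  0.4  -0.35  0.81  0.01  0.39] F [-2.1  1.3  6.6] T [-0.    0.39  0.01]
```

Contact with the slot floor shows +6.6 N at the expected height. Opening the jaws.

>>> step_arm([
  {"x":0,"y":0,"z":0,"twist":0,"jaw":2.2},
  {"x":0,"y":0,"z":0,"twist":0,"jaw":3},
  {"x":0,"y":0,"z":0,"twist":0,"jaw":4},
  {"x":0,"y":0,"z":0,"twist":0,"jaw":4},
])

```text
clock: 9.67
eef_pos: [0.4448, 0.1934, 0.0261]
tool_rot: [-0.5, 0.495, 0.505, 0.499]
ft_force: [0.0, 0.2, 0.7]
grip_width: 0.0403
```

>>> step_arm([
  {"x":0,"y":0,"z":1,"twist":0,"jaw":4},
  {"x":0,"y":0,"z":3,"twist":0,"jaw":4},
  {"x":0,"y":0,"z":5,"twist":0,"jaw":4},
  {"x":0,"y":0,"z":8,"twist":0,"jaw":4},
  {"x":0,"y":0,"z":11,"twist":0,"jaw":4},
  {"x":0,"y":0,"z":14,"twist":0,"jaw":4},
  {"x":0,"y":-2,"z":16,"twist":0,"jaw":4},
  {"x":0,"y":-6,"z":18,"twist":0,"jaw":4},
  {"x":0,"y":-10,"z":18,"twist":0,"jaw":4},
])

```text
clock: 10.42
eef_pos: [0.447, 0.0951, 0.2107]
tool_rot: [-0.503, 0.492, 0.505, 0.5]
ft_force: [0.9, -0.6, 1.2]
grip_width: 0.0399
```

Run:
```python
from h import *
o=st()
for n in ["scene","top"]:
    p,d=bot.camera(n);np.savez(f"{n}5.npz",p=p,d=d)
    a=p[140:270,260:390] if n=="scene" else p[150:280,100:230]
    cv2.imwrite(f"pics/{n}5z.png",cv2.resize(a[:,:,::-1],(600,600),interpolation=cv2.INTER_NEAREST))
```

```text
t 10.42 tcp [0.447  0.0951 0.2107] xax [ 0.007  0.01  -1.   ] jawang 90.87 w 0.0399 q6 [ 0.2   0.16 -0.15  1.25  0.01  0.19] F [ 0.9 -0.6  1.2] T [-0.06 -0.08  0.01]
```

View pics/scene5z.png

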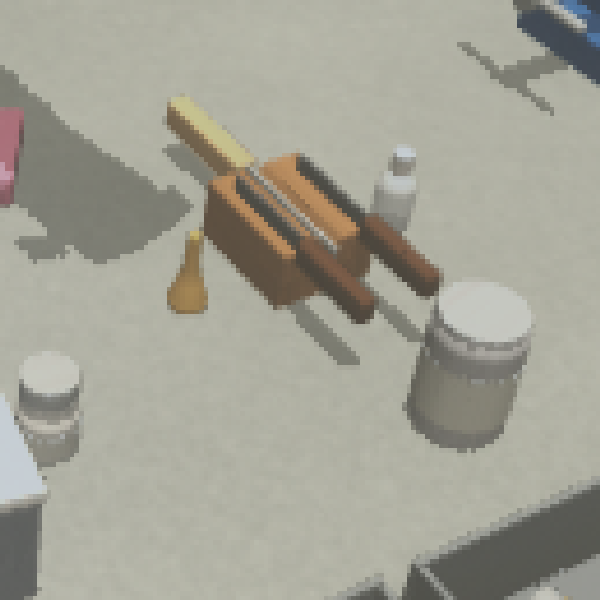

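View pics/top5z.png

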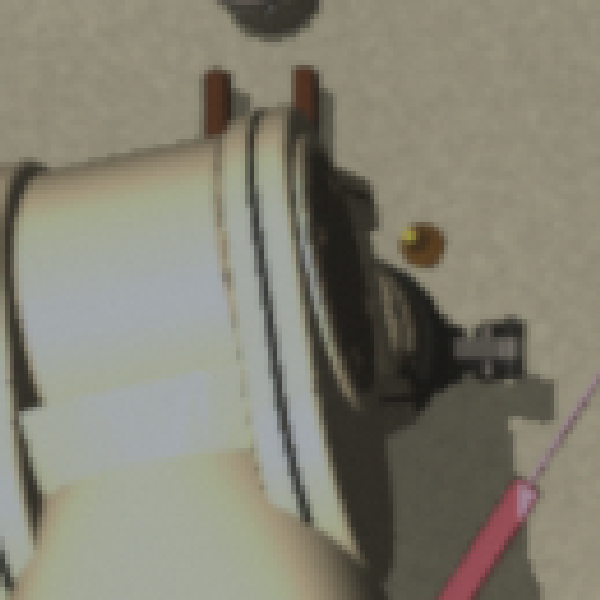

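The file is seated on edge in the slot with the handle toward the robot (scene5z: blade (295,205), handle (210,130)). Moving over the lid bar now.

>>> step_arm([
  {"x":1,"y":-2.5,"z":0,"twist":6,"jaw":4.5},
  {"x":2.5,"y":-5.5,"z":0,"twist":13,"jaw":4.5},
  {"x":4,"y":-8.5,"z":0,"twist":20,"jaw":4.5},
  {"x":5.5,"y":-12,"z":0,"twist":27,"jaw":4.5},
  {"x":7,"y":-15,"z":0,"twist":34,"jaw":4.5},
  {"x":8.5,"y":-18.5,"z":0,"twist":41,"jaw":4.5},
  {"x":10,"y":-22,"z":0,"twist":48,"jaw":4.5},
  {"x":11,"y":-25,"z":0,"twist":55,"jaw":4.5},
  {"x":12,"y":-27.5,"z":0,"twist":62,"jaw":4.5},
  {"x":12.7,"y":-29.1,"z":0,"twist":69,"jaw":4.5},
])

```text
clock: 11.35
eef_pos: [0.5727, -0.2032, 0.2077]
tool_rot: [-0.693, 0.125, 0.698, 0.127]
ft_force: [-0.1, -0.2, 0.2]
grip_width: 0.045
```

>>> step_arm([
  {"x":0,"y":0,"z":0,"twist":7,"jaw":4.5},
  {"x":0,"y":0,"z":-1,"twist":10.5,"jaw":4.5},
  {"x":0,"y":0,"z":-2,"twist":10.5,"jaw":4.5},
  {"x":0,"y":0,"z":-2,"twist":10.5,"jaw":4.5},
])

```text
clock: 11.68
eef_pos: [0.5714, -0.2022, 0.1849]
tool_rot: [-0.7, 0.061, 0.709, 0.064]
ft_force: [0.1, -1.1, -1.4]
grip_width: 0.0453
```

Run:
```python
from h import *
o=st()
for n in ["wrist","top"]:
    p,d=bot.camera(n);np.savez(f"{n}6.npz",p=p,d=d,e=o["eef_pos"],q=o["tool_rot"])
    cv2.imwrite(f"pics/{n}6.png",p[:,:,::-1])
```

```text
t 11.68 tcp [ 0.5714 -0.2022  0.1849] xax [-0.012  0.004 -1.   ] jawang 169.87 w 0.0453 q6 [-0.34  0.48  0.24  1.34  0.   -1.73] F [ 0.1 -1.1 -1.4] T [ 0.07 -0.01  0.04]
```

View pics/wrist6.png

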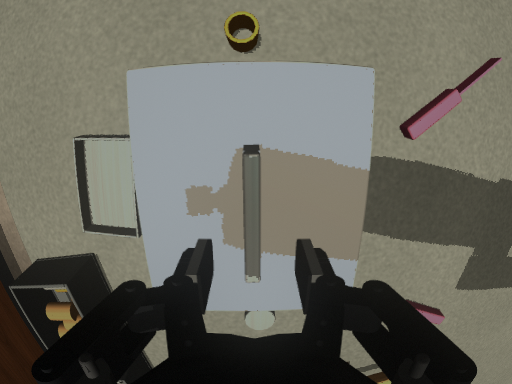

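View pics/top6.png

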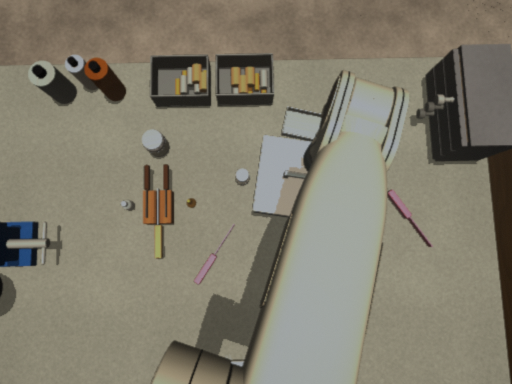

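Top6 shows the file seated in the rack, with the yellow handle at (158,242). In wrist6 the bar runs from (252,147) to (252,282), between the jaws. Next: measure the bar and check where the file sits.

Run:
```python
from h import *
w=np.load("wrist6.npz");e,q=w["e"],w["q"];g=w["p"].mean(-1).astype(int)
for v in (175,200,230,260): print(v,g[v,236:268].tolist())
print("ends",g[138:160,252].tolist(),g[274:290,252].tolist())
# bar edges & ends on z .134
X=wray([(252.3,152.5),(252.3,282.5)],.134,e,q);print(X[:,:2], X[:,:2].mean(0))
d=w["d"];print(d[200,252],d[200,225])
t=np.load("top6.npz");hs=cv2.cvtColor(t["p"],cv2.COLOR_RGB2HSV)
m=(hs[...,0]>20)&(hs[...,0]<40)&(hs[...,1]>70)&(hs[...,2]>120);z=np.zeros_like(m);z[218:265,148:170]=1;m&=z
cs,_=cv2.findContours(m.astype(np.uint8),cv2.RETR_EXTERNAL,cv2.CHAIN_APPROX_NONE);c=max(cs,key=cv2.contourArea)[:,0]
print(c.min(0),c.max(0),cv2.minAreaRect((onplane("top",c,.046)[:,:2]*1000).astype(np.float32)))
gt=t["p"].mean(-1).astype(int)
for v in (195,205,215): print(gt[v,150:166].tolist())
p=t["p"][160:270,110:220];cv2.imwrite("pics/t6z.png",cv2.resize(p[:,:,::-1],(600,600),interpolation=cv2.INTER_NEAREST))
```

```text
175 [122, 122, 123, 123, 123, 122, 92, 75, 81, 92, 95, 95, 94, 96, 96, 93, 91, 92, 94, 94, 96, 96, 87, 74, 90, 117, 122, 123, 121, 123, 122, 122]
200 [123, 123, 122, 122, 122, 122, 122, 78, 71, 84, 91, 92, 92, 92, 92, 91, 91, 89, 91, 92, 94, 94, 86, 74, 90, 114, 122, 120, 122, 121, 121, 121]
230 [121, 121, 122, 121, 122, 122, 121, 105, 81, 78, 88, 90, 91, 91, 91, 91, 89, 90, 91, 91, 91, 93, 86, 76, 92, 117, 121, 121, 121, 121, 121, 122]
260 [154, 154, 155, 156, 155, 155, 154, 155, 115, 75, 82, 91, 93, 93, 91, 91, 91, 90, 92, 92, 93, 92, 86, 79, 116, 151, 155, 156, 155, 154, 155, 155]
ends [157, 157, 157, 156, 156, 157, 138, 47, 47, 47, 47, 48, 47, 46, 48, 53, 88, 123, 122, 101, 92, 92] [90, 92, 129, 147, 148, 147, 148, 135, 124, 156, 156, 155, 155, 154, 155, 155]
[[ 0.56427937 -0.24661921]
 [ 0.58248103 -0.14587561]] [ 0.5733802  -0.19624741]
0.20531853 0.2501076
[154 225] [160 258] ((417.84478759765625, 192.77719116210938), (88.07454681396484, 16.09505271911621), 0.43032124638557434)
[104, 102, 100, 94, 78, 67, 72, 130, 101, 71, 92, 100, 98, 96, 93, 72]
[103, 102, 100, 94, 76, 66, 62, 127, 97, 70, 89, 97, 97, 95, 93, 79]
[102, 98, 99, 94, 79, 68, 65, 127, 99, 71, 88, 96, 97, 98, 96, 79]
```

View pics/t6z.png

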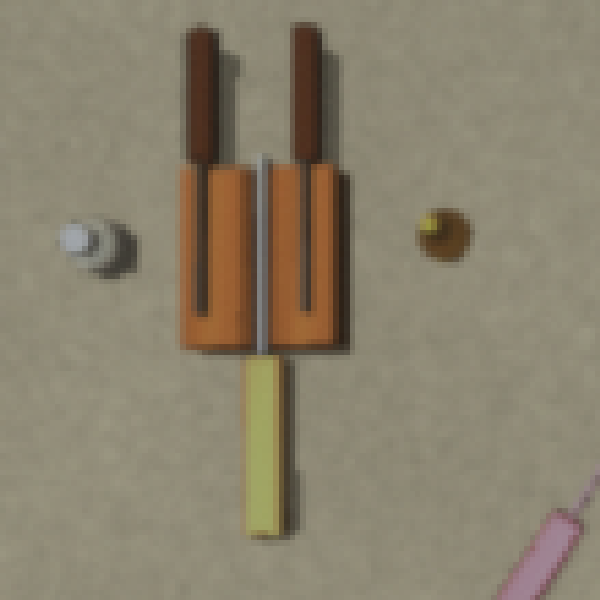

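>>> step_arm([
  {"x":0.2,"y":0.6,"z":0,"twist":0.2,"jaw":4.5},
  {"x":0.2,"y":0.6,"z":-1,"twist":0.2,"jaw":4.5},
  {"x":0.2,"y":0.6,"z":-2.5,"twist":0.2,"jaw":4.5},
  {"x":0.2,"y":0.6,"z":-4,"twist":0.2,"jaw":4.5},
  {"x":0.2,"y":0.6,"z":-5,"twist":0.2,"jaw":4.5},
  {"x":0.2,"y":0.6,"z":-5,"twist":0.2,"jaw":4.5},
  {"x":0.2,"y":0.6,"z":-5,"twist":0.2,"jaw":4.5},
])

```text
clock: 12.37
eef_pos: [0.5738, -0.1959, 0.1363]
tool_rot: [-0.701, 0.06, 0.708, 0.062]
ft_force: [-0.8, 0.4, -0.2]
grip_width: 0.0446
```

```bash
python3 -c "
from h import *
st()"
```

```text
t 12.37 tcp [ 0.5738 -0.1959  0.1363] xax [-0.01   0.004 -1.   ] jawang 170.12 w 0.0446 q6 [-0.33  0.51  0.15  1.22  0.   -1.73] F [-0.8  0.4 -0.2] T [ 0.01 -0.05 -0.01]
```

>>> step_arm([
  {"x":0,"y":0,"z":-1,"twist":0,"jaw":4.5},
  {"x":0,"y":0,"z":-2,"twist":0,"jaw":4.5},
  {"x":0,"y":0,"z":-2.8,"twist":0,"jaw":4.5},
  {"x":0,"y":0,"z":-2.8,"twist":0,"jaw":4.5},
  {"x":0,"y":0,"z":-2.8,"twist":0,"jaw":4.5},
])

```text
clock: 12.78
eef_pos: [0.5731, -0.1958, 0.1074]
tool_rot: [-0.7, 0.06, 0.709, 0.062]
ft_force: [0.1, -0.3, 0.8]
grip_width: 0.045
```

```bash
python3 -c "
from h import *
st()"
```

```text
t 12.78 tcp [ 0.5731 -0.1958  0.1074] xax [-0.012  0.004 -1.   ] jawang 170.12 w 0.045 q6 [-0.33  0.53  0.11  1.16  0.   -1.73] F [ 0.1 -0.3  0.8] T [ 0.04 -0.05  0.  ]
```

>>> step_arm([
  {"x":0,"y":0,"z":0,"twist":0,"jaw":3},
  {"x":0,"y":0,"z":0,"twist":0,"jaw":1.5},
  {"x":0,"y":0,"z":0,"twist":0,"jaw":0},
  {"x":0,"y":0,"z":0,"twist":0,"jaw":0},
  {"x":0,"y":0,"z":0,"twist":0,"jaw":0},
  {"x":0,"y":0,"z":0,"twist":0,"jaw":0},
  {"x":0,"y":0,"z":0,"twist":0,"jaw":0},
])

```text
clock: 13.37
eef_pos: [0.5734, -0.1959, 0.1079]
tool_rot: [-0.7, 0.06, 0.709, 0.062]
ft_force: [-0.7, 0.5, 3.1]
grip_width: 0.0111
```

```bash
python3 -c "
from h import *
st()"
```

```text
t 13.37 tcp [ 0.5734 -0.1959  0.1079] xax [-0.011  0.004 -1.   ] jawang 170.12 w 0.0111 q6 [-0.33  0.53  0.11  1.16  0.   -1.73] F [-0.7  0.5  3.1] T [-0.04 -0.04  0.05]
```

The jaws are closed on the bar at 11 mm. Now a slow pull.

>>> step_arm([
  {"x":0,"y":0,"z":0.1,"twist":0,"jaw":0},
  {"x":0,"y":0,"z":0.2,"twist":0,"jaw":0},
  {"x":0,"y":0,"z":0.3,"twist":0,"jaw":0},
  {"x":0,"y":0,"z":0.4,"twist":0,"jaw":0},
  {"x":0,"y":0,"z":0.5,"twist":0,"jaw":0},
])

```text
clock: 13.78
eef_pos: [0.5725, -0.1955, 0.1108]
tool_rot: [-0.699, 0.059, 0.71, 0.062]
ft_force: [1.9, -0.8, -14.3]
grip_width: 0.0109
```

```bash
python3 -c "
from h import *
st()"
```

```text
t 13.78 tcp [ 0.5725 -0.1955  0.1108] xax [-0.015  0.005 -1.   ] jawang 170.12 w 0.0109 q6 [-0.33  0.53  0.12  1.17  0.   -1.73] F [  1.9  -0.8 -14.3] T [-0.23 -0.73  0.02]
```

>>> step_arm([
  {"x":0,"y":0,"z":0.3,"twist":0,"jaw":0},
  {"x":0,"y":0,"z":0.4,"twist":0,"jaw":0},
  {"x":0,"y":0,"z":0.5,"twist":0,"jaw":0},
  {"x":0,"y":0,"z":0.6,"twist":0,"jaw":0},
  {"x":0,"y":0,"z":0.7,"twist":0,"jaw":0},
])

```text
clock: 14.2
eef_pos: [0.5723, -0.1956, 0.119]
tool_rot: [-0.699, 0.06, 0.71, 0.062]
ft_force: [-0.3, -0.2, -2.2]
grip_width: 0.0107
```

```bash
python3 -c "
from h import *
st()"
```

```text
t 14.2 tcp [ 0.5723 -0.1956  0.119 ] xax [-0.014  0.005 -1.   ] jawang 170.12 w 0.0107 q6 [-0.33  0.52  0.13  1.19 -0.   -1.73] F [-0.3 -0.2 -2.2] T [0.03 0.09 0.  ]
```

The seal let go: the force dropped from 14 N to 2 N with 11 mm of lift. Raising to about 30 mm.

>>> step_arm([
  {"x":0.1,"y":0,"z":0.3,"twist":0,"jaw":0},
  {"x":0.1,"y":0,"z":0.6,"twist":0,"jaw":0},
  {"x":0.1,"y":0,"z":0.9,"twist":0,"jaw":0},
  {"x":0.1,"y":0,"z":1.2,"twist":0,"jaw":0},
  {"x":0.1,"y":0,"z":1.5,"twist":0,"jaw":0},
  {"x":0.1,"y":0,"z":1.8,"twist":0,"jaw":0},
  {"x":0.1,"y":0,"z":1.9,"twist":0,"jaw":0},
  {"x":0.1,"y":0,"z":1.9,"twist":0,"jaw":0},
  {"x":0.1,"y":0,"z":1.9,"twist":0,"jaw":0},
  {"x":0.1,"y":0,"z":1.9,"twist":0,"jaw":0},
])

```text
clock: 15.03
eef_pos: [0.5731, -0.1955, 0.1378]
tool_rot: [-0.699, 0.06, 0.71, 0.062]
ft_force: [-0.7, 0.3, -3.3]
grip_width: 0.0109
```

Run:
```python
from h import *
o=st()
for n in ["wrist","scene","top"]:
    p,d=bot.camera(n);cv2.imwrite(f"pics/{n}7.png",p[:,:,::-1]);np.savez(f"{n}7.npz",p=p,d=d,e=o["eef_pos"],q=o["tool_rot"])
    if n=="scene": cv2.imwrite("pics/s7z.png",cv2.resize(p[160:290,150:280,::-1],(600,600),interpolation=cv2.INTER_NEAREST))
    if n=="top":
        P=pts("top",d); m=(P[...,2]>.11)&(P[...,2]<.135); hs=cv2.cvtColor(p,cv2.COLOR_RGB2HSV); m&=(hs[...,1]<30)&(hs[...,2]>130)
        Q=P[m];A=np.c_[Q[:,:2],np.ones(len(Q))];f=np.linalg.lstsq(A,Q[:,2],rcond=None)[0];print("lid plane",len(Q),f.round(4),"z mid",f@[.5735,-.196,1])
st()
```

```text
t 15.03 tcp [ 0.5731 -0.1955  0.1378] xax [-0.015  0.005 -1.   ] jawang 170.12 w 0.0109 q6 [-0.33  0.51  0.16  1.23  0.   -1.73] F [-0.7  0.3 -3.3] T [-0.02 -0.05  0.01]
lid plane 2880 [-0.0118  0.0144  0.1301] z mid 0.12047534931362285
t 15.18 tcp [ 0.5731 -0.1955  0.1377] xax [-0.015  0.005 -1.   ] jawang 170.12 w 0.0109 q6 [-0.33  0.51  0.16  1.23 -0.   -1.73] F [ 0.2  0.1 -3.1] T [-0.01 -0.01 -0.01]
```

View pics/s7z.png

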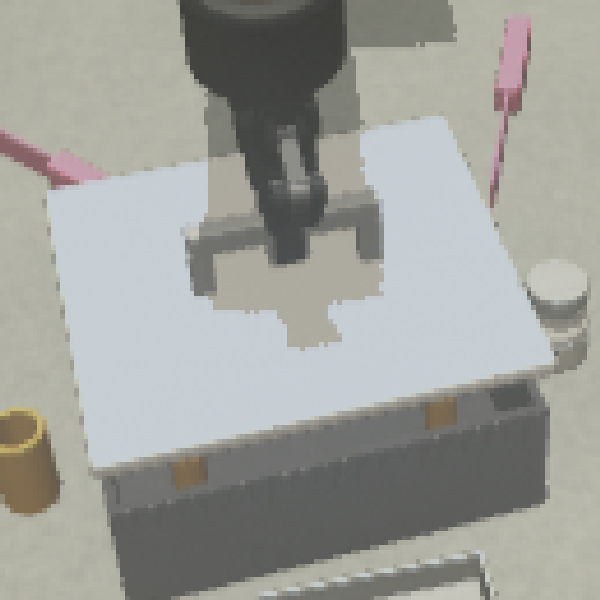

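View pics/top7.png

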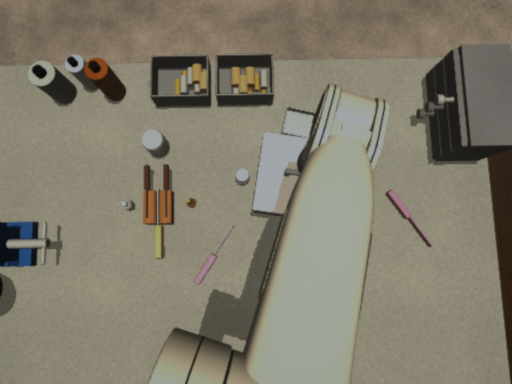

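The lid is level (about 0.02 rad tilt) and about 29 mm above the rim. The gap shows along the front of the box (s7z, row ~470), and the bystanders look unmoved. I'll hold briefly, then hand in.

>>> step_arm([
  {"x":0,"y":0,"z":0,"twist":0,"jaw":0},
  {"x":0,"y":0,"z":0,"twist":0,"jaw":0},
  {"x":0,"y":0,"z":0,"twist":0,"jaw":0},
  {"x":0,"y":0,"z":0,"twist":0,"jaw":0},
])

```text
clock: 15.52
eef_pos: [0.5731, -0.1955, 0.1377]
tool_rot: [-0.699, 0.06, 0.71, 0.062]
ft_force: [0.3, 0.9, -3.1]
grip_width: 0.0106
```

Run:
```python
from h import *
st(); print(bot.job_done()); st()
```

```text
t 15.52 tcp [ 0.5731 -0.1955  0.1377] xax [-0.015  0.005 -1.   ] jawang 170.12 w 0.0106 q6 [-0.33  0.51  0.16  1.23 -0.   -1.73] F [ 0.3  0.9 -3.1] T [-0.01 -0.04  0.02]
the job is handed in; nothing more can be done
None
the job is handed in; nothing more can be done
```

The file is away in the rack's empty slot and the lid is held open over the box. I handed the job in at 15.5 s; it reports no verdict.

- **File:** I lowered it into the slot until it touched the floor at the expected height, then let go. The top view afterwards put the blade about 1 mm from the slot's middle along and across, within about 0.1° of its direction, with the handle toward the robot.
- **Lid:** I pulled it slowly by its bar. The pull peaked at about 14 N, the seal let go, and I stopped about 30 mm up by arm position. My last check by camera depth gave about 28.5 mm of lift and a tilt of about 0.02 rad. The wrist felt about 3 N, which is roughly the lid's own weight, so it appears to hang clear of the box.
- **Bystanders:** they looked unmoved in the last pictures. I checked that by eye only, and the arm hid part of the top view.

No check failed. The slot's position differed by 1–2 mm between my measurements (0.1925–0.1948 m in y), and I aimed between them. The depth and arm readings of the lid's lift differed by about 1.5 mm.

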